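Stamp the delivery note

ROBOT

A 7-joint arm with a two-finger parallel gripper is mounted at the origin on a cart in front of the work surface, level with it; the furniture and walls round the work are solid. World frame = base frame: x ahead of the robot, y to its left, z up, the work surface at z = 0. Lengths are in m, angles in rad, forces in N, time in s.
With the tool pointing down it reaches from about 0.4 to 0.9 m from the base axis. Payload 5.6 kg.
Tool frame: the origin (TCP) lies at the very end of the fingers, on their centre line; the grasp point (between the pads) lies 19 mm behind it (bot.hold_point_z is the distance from the TCP to the grasp point, in m); z points along the fingers, y is the line along which they close (so a half turn about z gives the same grasp; the last joint's range is limited). The gripper opens to 92 mm and grips with 3 to 60 N. Pads are 20 mm wide; open, the fingers measure 128 mm over their backs; the gripper's body (75 mm by 189 mm) begins 69 mm behind the grasp point.
Start: joints at [1.2, 0.468, -0.012, 1.603, 0.006, 1.071, -0.056], TCP at [0.209, -0.615, 0.215] pointing down, gripper open.
Joint ranges: [-2.53, 2.53], [-0.31, 2.02], [-1.57, 1.55], [0.28, 2.44], [-1.29, 4.43], [0.15, 1.84], [-2.92, 2.92]. Speed limits (rad/s): [2.57, 2.57, 3.14, 3.14, 3.14, 3.14, 3.14].

INTERFACE

Orientations are given as a unit quaternion [w, x, y, z].
In Python, from rig import telemetry, eyes, order, bot gives the robot as it stands.
- The arm moves only by the tool jog_arm, never from a script. Its arguments are lists of equal length, an entry for each row: "offset": the shift along the world's x, y, z in cm, a list of three; "yaw": the turn about the world's z in rad. In form: {"offset": [[dx, dy, dz], ...], "yaw": [yaw, ...]}. A call has 1 to 8 rows; each row is the pose to reach, as a shift and turn from the pose commanded when the call began; what a row does not reach only later rows make up. A row lasts 1/8 s, in which the tool goes at most 62.5 mm and 10.7 degrees, less where a joint would pass 70% of its speed; a pose out of reach is approached as far as the arm can. A call with a gripper value outside its range is refused whole. "fingers" is the finger opening in cm, from 0 to 9.19, set as the call begins (left out, the last holds). The fingers move at their own pace and stop on an object; the grip force is fixed at half the most. Time passes only in rows, so rows that repeat a pose let the fingers close. It gives the time, the measured TCP pose, the force, the opening and the grip force at its end, in the units of the state.
- telemetry.read_state(): the state, without advancing time (a new reading comes with each control period).
- eyes.get_image(name): name is "scene" or "top" or "wrist"; returns the picture (384x512x3 uint8, blue, green, red); there is no depth.
- eyes.camera_model(name): a dict with "K" (3x3 intrinsics, pixels), "R" (3x3) and "t" (3): a world point X has camera coordinates R X + t. Camera axes: x right, y down, z forward; pixel columns grow to the right and rows downward; lengths in m; the calibration is good to about 2 mm. The wrist camera is an equidistant fisheye: a pixel r from the principal point sees the ray r / f radians off the axis. A picture is of the moment at which its call begins: read the wrist's pose just before it. camera_model takes no time and is no camera call; for the wrist camera it gives the pose at the moment of the call.
- order.hand_in(): hands the job in; it is judged then, once.
The state is a dict: "t": time; "joint_positions": joint angles; "joint_velocities": joint speeds; "joint_efforts": joint torques, N m; "tool_pos": TCP position; "orientation": TCP orientation; "contact_force": force on the tool from outside, world axes, zero at the start; "moment": the same for the moment, N m; "opening": finger opening in m; "grasp_force": force on a finger pad.
Only numpy, scipy, OpenCV 4.12 (cv2) and the standard library are available. Lean on these libraries where they do the work, as an engineer would, in place of code of your own. Each camera call takes 0.05 s, during which the arm holds its last target. There are 200 camera calls.

TASK

Stamp the delivery note: push the head of the self-inking stamp that stands on the clipboard straight down to its stop, then let it spring back up. Leave that stamp standing upright where it is on the paper, and do not press or move the matching stamp that stands on the bare table.

Things in the scene. Friction and masses are not known exactly. Their poses are not given: they have to be found in the camera images.
- stamp_top (a point): Centre of the top face of the sprung head of the stamp to press: the one standing loose on the clipboard's sheet of paper. The stamp is 28 x 45 x 67 mm (x, y, z), a black block with a rounded, slightly domed head of about 27 x 44 mm on a sliding neck; it weighs about 150 g and slides or tips if pushed from the side or pressed near its edge. Axes: z up, y along the head's long side. At rest this point is 83 mm above the table; it goes down with the head.
- stamp_handle (a joint): Travel of the head of the stamp on the clipboard, in m: 0 = fully up, 0.012 = down at its stop. A spring raises it: it begins to yield at about 1.5 N, and about 9.5 N holds it at the stop (beyond that the force rises steeply). Let go, it springs back but friction may leave it up to 3 mm short of 0.
- spare_top (a point): Centre of the top face of the head of the other stamp, alike in every way but standing loose on the bare table, this point 67 mm above the table. Its head is sprung too. To be left alone.
- clipboard: Storage clipboard lying fixed on the table: a flat grey case 240 x 166 x 16 mm with one white ruled sheet, its steel clip (up to 27 mm above the table) at the end away from the robot. Origin: centre of the case's underside; x along its length towards the clip, z up. The stamp to press stands on its sheet, 16 mm above the table.

How it is judged:
On the way, in this order (a step that is already met when the one before it is completed fails the run):
1. the head of the stamp on the clipboard is down at its stop (at least 10 of its 12 mm) (value of joint stamp_handle above 0.01 m), for 0.1 s.
2. the head has sprung back up (value of joint stamp_handle below 0.005 m), for 0.2 s.
At the end, for the whole second after the job is handed in: The head of the stamp on the clipboard has been down at its stop and is up again (within 5 mm of fully up); that stamp stands upright (within 10 degrees) on the paper, within 15 mm of where it stood; the other stamp is within 10 mm of where it stood and was not pressed (value of joint stamp_handle below 0.005 m and distance of stamp_top from where it was at the start of the episode below 0.015 m and angle between stamp_top's own z axis and vertical below 0.17 rad and distance of spare_top from where it was at the start of the episode below 0.01 m); the robot touches nothing.
It fails at once if the other stamp is pressed or moved by more than 10 mm (distance of spare_top from where it was at the start of the episode above 0.01 m).
It fails at once if the stamp on the clipboard is tipped by more than 20 degrees (angle between stamp_top's own z axis and vertical above 0.35 rad).
It also fails if it takes over 29 s, if anything falls off the work surface, if the arm or the gripper's body presses on something with over 40 N, if the wrist force passes 120 N, or if a joint passes its speed limit or range.

## Working session

There is one attempt and no reset: what is moved stays moved. The work goes in short steps, Python scripts to look and compute and a tool call to move; the robot and the scene stay as the last step left them, time stands still between calls to the robot, and variables do not carry over. Pictures are saved under pics/ and viewed, at most 10 in all, crops included, and the job is handed in when it is done.

Besides the shell and the picture viewer there is one more tool, called after "Request:" as name(argument=value, ...), one argument or row to a line, values as JSON. jog_arm: Moves the arm, as the interface text tells. Its arguments: {"type":"object","properties":{"offset":{"type":"array"},"yaw":{"type":"array"},"fingers":{"type":"number"}},"required":["offset","yaw"]}

```bash
mkdir -p pics; cat > h.py <<'E'
import numpy as np, cv2
from rig import telemetry, eyes, order, bot
def ray(m,px):
    K,R,t=map(np.array,(m["K"],m["R"],m["t"])); d=R.T@np.linalg.solve(K,[px[0],px[1],1.]); return -R.T@t,d
def onplane(m,px,z):
    c,d=ray(m,px); return c+d*(z-c[2])/d[2]
E
python3 - <<'E'
from h import *
a=[eyes.get_image(n) for n in("scene","top")]
for n,i in zip(("scene","top"),a): cv2.imwrite(f"pics/{n}0.png",i); 
np.save("top0.npy",a[1]);np.save("scene0.npy",a[0])
s=telemetry.read_state();print(s["t"],s["tool_pos"],s["orientation"],s["contact_force"],s["opening"])
for n in("scene","top"):
    m=eyes.camera_model(n);print(n,-np.array(m["R"]).T@np.array(m["t"]),np.array(m["R"])[2])
E
```

```text
0.1 [ 0.20903745 -0.61492783  0.2137293 ] [-7.63925190e-04  9.86602961e-01  1.63137916e-01 -1.82140260e-04] [-0.18880456  0.95315113  0.01663056] 0.09203858972828756
scene [0.12442202 0.46111366 0.69080502] [ 0.4819847  -0.52243149 -0.703389  ]
top [ 0.41370413 -0.01376398  1.01170535] [ 0.11778522  0.03089465 -0.99255839]
```

View pics/scene0.png

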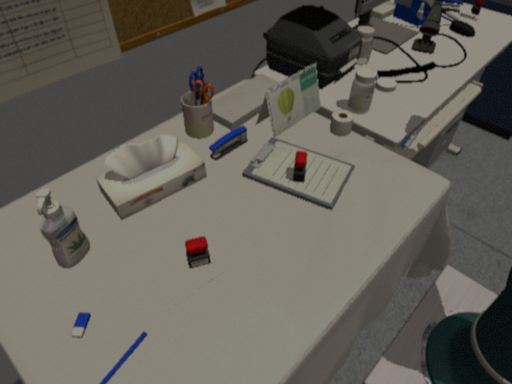

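View pics/top0.png

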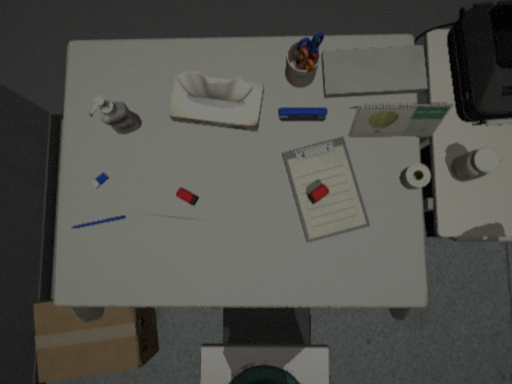

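Scene: the target's red head is at about (301,160) on the clipboard, and the spare's at (197,246). In the top view they are at (318,193) and (187,196).

```bash
python3 - <<'E'
from h import *
P={}
for n in("scene","top"):
    i=np.load(n+"0.npy").astype(int); m=eyes.camera_model(n)
    k=((i[...,2]>90)&(i[...,1]<60)&(i[...,0]<60)).astype(np.uint8)
    c,l,st,ce=cv2.connectedComponentsWithStats(k)
    for j in range(1,c):
        if st[j,4]>30:
            ys,xs=np.nonzero(l==j); r=cv2.minAreaRect(np.c_[xs,ys].astype(np.float32))
            print(n,st[j],ce[j].round(1),r)
            if n=="top":
                for z in(.083,.067,.076,.06):print(z,onplane(m,r[0],z).round(4))
                b=np.array([onplane(m,q,.075)[:2] for q in cv2.boxPoints(r)]);e=np.diff(b,axis=0);print("edges",np.c_[np.hypot(*e.T)*1e3,np.degrees(np.arctan2(e[:,1],e[:,0]))].round(1))
            P.setdefault(n,[]).append(ce[j])
ms,mt=eyes.camera_model("scene"),eyes.camera_model("top")
for p in P["scene"]:
  for q in P["top"]:
    c,d=ray(ms,p);c2,d2=ray(mt,q);u=np.linalg.lstsq(np.c_[d,-d2],c2-c,rcond=None)[0]
    A,B=c+d*u[0],c2+d2*u[1]; print("tri",((A+B)/2).round(4),np.linalg.norm(A-B).round(4))
E
```

```text
scene [296 152  11  12 113] [300.8 157.2] ((301.0, 157.5), (11.0, 10.0), 90.0)
scene [186 237  21  14 213] [195.8 243.4] ((195.73532104492188, 243.4412078857422), (10.429031372070312, 20.615528106689453), 75.96376037597656)
top [312 185  17  15 147] [319.9 192.2] ((319.84613037109375, 192.26922607421875), (9.15255355834961, 16.086305618286133), 56.3099365234375)
0.083 [ 0.5245 -0.1352  0.083 ]
0.067 [ 0.5264 -0.1373  0.067 ]
0.076 [ 0.5253 -0.1361  0.076 ]
0.06 [ 0.5272 -0.1382  0.06  ]
edges [[  38.8  -56.6]
 [  21.8 -147.7]
 [  38.7  123.3]]
top [176 188  17  14 138] [184.1 194.7] ((184.20001220703125, 194.60000610351562), (15.205260276794434, 8.944271087646484), 26.56505012512207)
0.083 [0.5209 0.1885 0.083 ]
0.067 [0.5227 0.1919 0.067 ]
0.076 [0.5217 0.19   0.076 ]
0.06 [0.5235 0.1935 0.06  ]
edges [[  21.6  -25.6]
 [  37.4 -116.7]
 [  21.5  154.2]]
tri [ 0.5263 -0.1354  0.0779] 0.0023
tri [0.4359 0.1097 0.315 ] 0.1267
tri [ 0.6291 -0.0481 -0.2062] 0.286
tri [0.5234 0.1935 0.0628] 0.0011
```

Request:
jog_arm(
  offset=[
    [3,5,0],
    [6.5,10,0],
    [10,15,0],
    [13,20,0],
    [16.5,25,0],
    [20,30,0],
    [23,35,0],
    [26,39.5,0],
  ],
  yaw=[0.03,0.06,0.09,0.12,0.15,0.2,0.25,0.25],
  fingers=0,
)

```text
t: 1.1
tool_pos: [0.4698, -0.2184, 0.2145]
orientation: [-0.0, 0.958, 0.285, -0.0]
contact_force: [0.4, -1.0, -0.0]
opening: 0.0137
grasp_force: 0.0
```

Request:
jog_arm(
  offset=[
    [2.5,4,0],
    [5.5,8.2,0],
    [5.5,8.2,-3],
    [5.5,8.2,-6],
    [5.5,8.2,-8],
    [5.5,8.2,-8],
    [5.5,8.2,-8],
  ],
  yaw=[0,0,0,0,0,0,0],
)

```text
t: 1.98
tool_pos: [0.5247, -0.1385, 0.1352]
orientation: [0.0, 0.959, 0.285, 0.0]
contact_force: [-0.1, 0.5, 0.3]
opening: 0.0005
grasp_force: 0.0
```

```bash
python3 - <<'E'
from h import *
m=eyes.camera_model("wrist");s=telemetry.read_state();i=eyes.get_image("wrist");t=eyes.get_image("top");sc=eyes.get_image("scene")
print(s["t"],s["tool_pos"],s["contact_force"],m)
cv2.imwrite("pics/w1.png",i);np.save("w1.npy",i)
cv2.imwrite("pics/s1.png",cv2.resize(sc[90:220,210:380],None,fx=4,fy=4))
E
```

```text
1.975 [ 0.52468653 -0.13849449  0.13523291] [-0.11666916  0.54174432  0.26152807] {'K': array([[297.31863964,   0.        , 260.26050307],
       [  0.        , 297.31863964, 195.18351175],
       [  0.        ,   0.        ,   1.        ]]), 'R': array([[ 5.46664258e-01, -8.37351754e-01,  4.77882141e-04],
       [-8.01839448e-01, -5.23315472e-01,  2.88434423e-01],
       [-2.41270987e-01, -1.58059974e-01, -9.57499533e-01]]), 't': array([-0.40197804,  0.33833599,  0.42115756])}
```

View pics/w1.png

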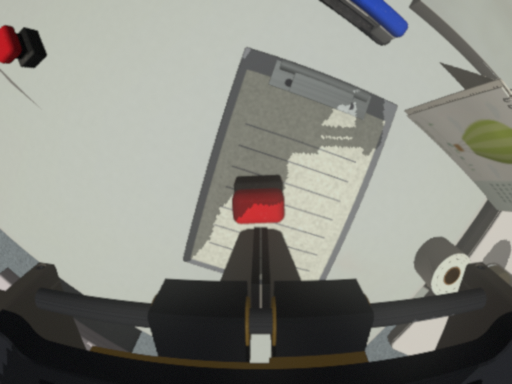

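View pics/s1.png

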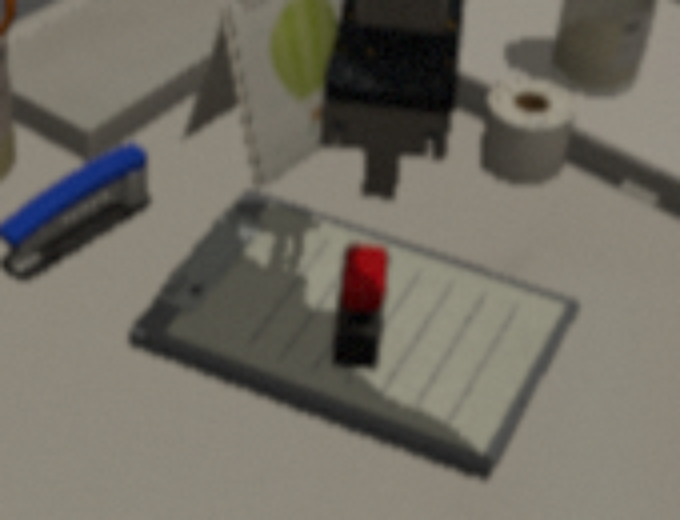

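Wrist view: the red head spans columns 234–285 and rows 188–223, with the closed fingertips at (261,228). I'll turn its edges into world coordinates.

```bash
python3 - <<'E'
from h import *
i=np.load("w1.npy");m=eyes.camera_model("wrist");s=telemetry.read_state()
K,R,t=map(np.array,(m["K"],m["R"],m["t"]));D=np.zeros(4);C=-R.T@t
def cast(px,z):
    u=cv2.fisheye.undistortPoints(np.array([[px]],float),K,D)[0,0];d=R.T@np.array([u[0],u[1],1]);return C+d*(z-C[2])/d[2]
print("cam",C)
ex=np.array([R[0,0],R[0,1]]);ex/=np.hypot(*ex);ey=np.array([ex[1],-ex[0]]) # image right / down in world
if ey@R[1,:2]<0: ey=-ey
print("right",ex,"down",ey)
k=((i[...,2]>90)&(i[...,1]<70)&(i[...,0]<70)).astype(np.uint8)
c,l,st,ce=cv2.connectedComponentsWithStats(k)
tcp=s["tool_pos"]
print("TCP right/down mm",1e3*ex@tcp[:2],1e3*ey@tcp[:2], tcp)
print([x for x in st if x[4]>200])
for z in(.083,.078):
  for n,p in dict(L=(233.5,212),Rr=(285.5,212),near=(259.5,223.5),far=(259.5,188),b=(259.5,195)).items():
    w=cast(p,z);print(z,n,w.round(4),"right,down from TCP mm",(1e3*ex@(w[:2]-tcp[:2])).round(1),(1e3*ey@(w[:2]-tcp[:2])).round(1))
for y in range(172,232,2):print(y,i[y,259],end=" ")
E
```

```text
cam [ 0.59268657 -0.093044    0.30629813]
right [ 0.54657481 -0.83741028] down [-0.83741028 -0.54657481]
TCP right/down mm 402.9485906088884 -363.7698900120366 [ 0.52486619 -0.13860584  0.1356134 ]
[array([     0,      0,    512,    384, 194777], dtype=int32), array([  0,  26,  14,  37, 378], dtype=int32), array([ 233,  192,   51,   31, 1452], dtype=int32)]
0.083 L [ 0.5132 -0.1197  0.083 ] right,down from TCP mm -22.2 -0.5
0.083 Rr [ 0.5359 -0.1546  0.083 ] right,down from TCP mm 19.4 -0.5
0.083 near [ 0.5162 -0.1426  0.083 ] right,down from TCP mm -1.4 9.4
0.083 far [ 0.5412 -0.1263  0.083 ] right,down from TCP mm -1.4 -20.4
0.083 b [ 0.5364 -0.1294  0.083 ] right,down from TCP mm -1.4 -14.7
0.078 L [ 0.5114 -0.1203  0.078 ] right,down from TCP mm -22.7 1.3
0.078 Rr [ 0.5346 -0.156   0.078 ] right,down from TCP mm 19.9 1.3
0.078 near [ 0.5145 -0.1437  0.078 ] right,down from TCP mm -1.4 11.4
0.078 far [ 0.54  -0.127  0.078] right,down from TCP mm -1.4 -19.0
0.078 b [ 0.5352 -0.1302  0.078 ] right,down from TCP mm -1.4 -13.2
172 [114 124 125] 174 [87 93 94] 176 [41 44 48] 178 [39 41 44] 180 [38 41 44] 182 [42 45 49] 184 [47 50 53] 186 [47 51 55] 188 [43 46 66] 190 [37 40 81] 192 [39 41 92] 194 [ 39  41 106] 196 [ 41  41 113] 198 [ 42  43 121] 200 [ 43  44 129] 202 [ 43  43 129] 204 [ 47  46 170] 206 [ 51  48 200] 208 [ 52  49 203] 210 [ 52  50 202] 212 [ 53  51 201] 214 [ 54  52 202] 216 [ 51  49 200] 218 [ 51  50 198] 220 [ 50  48 189] 222 [ 76  81 177] 224 [174 191 199] 226 [155 170 170] 228 [65 70 73] 230 [49 53 57]
```

Request:
jog_arm(
  offset=[
    [0.1,0.25,0],
    [0.1,0.25,-2],
    [0.1,0.25,-4],
    [0.1,0.25,-4.7],
    [0.1,0.25,-4.7],
    [0.1,0.25,-4.7],
  ],
  yaw=[0,0,0,0,0,0],
)

```text
t: 2.88
tool_pos: [0.5259, -0.1359, 0.0883]
orientation: [0.0, 0.959, 0.285, 0.001]
contact_force: [-0.6, 1.3, 0.1]
opening: 0.0002
grasp_force: 0.0
```

```bash
python3 - <<'E'
from h import *
i=eyes.get_image("wrist");t=eyes.get_image("scene")
print(telemetry.read_state()["tool_pos"],telemetry.read_state()["contact_force"])
a=cv2.resize(i[130:270,170:350],(540,420));b=cv2.resize(t[110:200,260:340],None,fx=3,fy=4)
b=cv2.resize(b,(240,420));cv2.imwrite("pics/c2.png",np.hstack([a,b]))
E
```

```text
[ 0.52574856 -0.13604621  0.08833238] [ 0.19052934  0.53631396 -0.11688289]
```

View pics/c2.png

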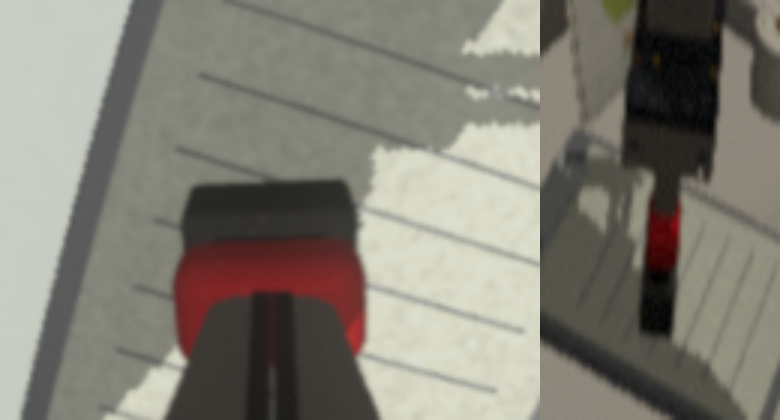

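The crop shows the fingertips (centre column about 271) centred on the head (175–365), so I'll press.

Request:
jog_arm(
  offset=[
    [0,0,-0.4],
    [0,0,-0.7],
    [0,0,-1.0],
    [0,0,-1.3],
    [0,0,-1.5],
    [0,0,-1.6],
    [0,0,-1.65],
    [0,0,-1.65],
  ],
  yaw=[0,0,0,0,0,0,0,0],
)

```text
t: 3.98
tool_pos: [0.5257, -0.136, 0.0718]
orientation: [0.0, 0.959, 0.285, 0.0]
contact_force: [-0.7, 0.4, 8.1]
opening: 0.0002
grasp_force: 3.9
```

Request:
jog_arm(
  offset=[
    [0,0,-0.05],
    [0,0,-0.1],
    [0,0,-0.15],
    [0,0,-0.15],
    [0,0,-0.15],
  ],
  yaw=[0,0,0,0,0],
)

```text
t: 4.6
tool_pos: [0.5258, -0.136, 0.071]
orientation: [0.0, 0.959, 0.285, 0.0]
contact_force: [-2.9, 1.5, 14.5]
opening: 0.0008
grasp_force: 7.1
```

14.5 N is past the 9.5 N that holds the head at its stop, so it is down. Now releasing straight up.

Request:
jog_arm(
  offset=[
    [0,0,0.3],
    [0,0,0.7],
    [0,0,1.2],
    [0,0,2],
    [0,0,4],
    [0,0,8],
    [0,0,12],
    [0,0,12],
  ],
  yaw=[0,0,0,0,0,0,0,0],
)

```text
t: 5.6
tool_pos: [0.527, -0.1362, 0.1928]
orientation: [0.002, 0.959, 0.285, 0.002]
contact_force: [0.9, 0.5, 0.6]
opening: 0.0006
grasp_force: 0.0
```

Request:
jog_arm(
  offset=[
    [-3,-5,0],
    [-6,-10,0],
    [-9,-15,0],
    [-9,-15,0],
    [-9,-15,0],
  ],
  yaw=[0,0,0,0,0],
)

```text
t: 6.22
tool_pos: [0.435, -0.285, 0.1888]
orientation: [-0.001, 0.959, 0.285, -0.0]
contact_force: [0.8, 0.4, 0.1]
opening: 0.0002
grasp_force: 0.0
```

```bash
python3 - <<'E'
from h import *
s=telemetry.read_state();print(s["t"],s["tool_pos"],s["contact_force"])
for n in("scene","top"):
  b=eyes.get_image(n);o=np.load(n+"0.npy")
  for i in(o,b):
    i=i.astype(int);k=((i[...,2]>90)&(i[...,1]<60)&(i[...,0]<60)).astype(np.uint8)
    c,l,st,ce=cv2.connectedComponentsWithStats(k);print(n,[(st[j].tolist(),ce[j].round(1).tolist()) for j in range(1,c) if st[j,4]>30])
  if n=="scene":cv2.imwrite("pics/s3.png",np.hstack([cv2.resize(x[110:220,230:360],None,fx=3,fy=3) for x in(o,b)]))
E
```

```text
6.225 [ 0.43502913 -0.2850395   0.18881553] [0.84598751 0.44525738 0.10294418]
scene [([296, 152, 11, 12, 113], [300.8, 157.2]), ([186, 237, 21, 14, 213], [195.8, 243.4])]
scene [([296, 151, 11, 14, 128], [301.1, 157.6]), ([186, 237, 21, 14, 214], [195.8, 243.4])]
top [([312, 185, 17, 15, 147], [319.9, 192.2]), ([176, 188, 17, 14, 138], [184.1, 194.7])]
top [([312, 185, 16, 16, 147], [319.6, 192.2]), ([176, 188, 17, 15, 141], [184.2, 194.7])]
```

View pics/s3.png

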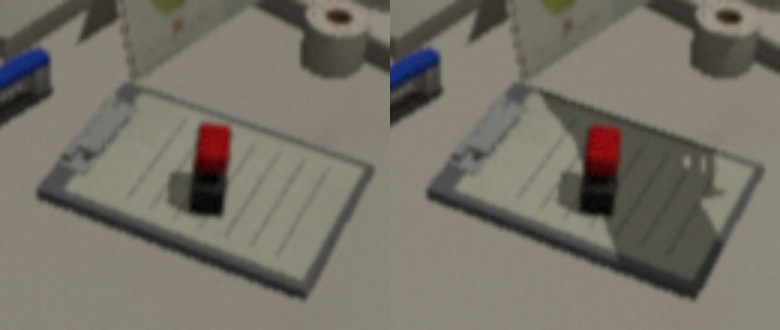

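The before-and-after crops match: the stamp stands upright in the same spot with its head back up, and the arm is clear.

```bash
python3 -c "
from h import *
print(order.hand_in())"
```

```text
the job is handed in; nothing more can be done
None
```

The delivery note is stamped and the job handed in at about 6 s: the head went down to its stop (14.5 N) and sprang back, with that stamp upright in place and the spare unmoved in the final images; the hand-in gave no verdict.

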